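# Put away the objective set and cap the 40x

### The arm

A 6-joint arm with a two-finger parallel gripper is mounted at the origin on the work surface. World frame = base frame: x ahead of the robot, y to its left, z up, the work surface at z = 0. Lengths are in m, angles in rad, forces in N, time in s.
With the tool pointing down it reaches from about 0.375 to 0.975 m from the base axis. Payload 3.8 kg.
Tool frame: the origin (TCP) lies at the very end of the fingers, on their centre line; the grasp point (between the pads) lies 19 mm behind it; z points along the fingers, y is the line along which they close (so a half turn about z gives the same grasp; the last joint's range is limited). The gripper opens to 85 mm and grips with 20 to 120 N. Pads are 22 mm wide; open, the fingers measure 114 mm over their backs; the gripper's body (76 mm by 85 mm) begins 54 mm behind the grasp point. The pads swing forward as they close: fully open they stand 13 mm farther back than shut.
Start: joints at [-1.228, 0.264, 1.604, -0, 1.274, -0.037], TCP at [0.25, -0.627, 0.231] pointing down, gripper open.
Joint ranges: [-2.63, 2.63], [-0.94, 2.18], [0.31, 2.57], [-1.31, 4.45], [0, 2.66], [-2.55, 2.55]. Speed limits (rad/s): [2.57, 2.57, 3.14, 3.14, 3.14, 3.14].

### API

Orientations are given as a rotation vector (axis times angle).
In Python, from workcell import bot gives the robot as it stands.
- The arm moves only by the shell command python3 -m creep 'ROWS' [FORCE]. ROWS is JSON, a list of rows, each a list of 5 numbers: the shift along the tool's x, y, z in units of 0.05 m (1.0 is 0.05 m), then the turn about the tool's z in units of 0.1 rad (1.0 is 0.1 rad), then the opening, from 0 (shut) to 1 (fully open). In form: [[tx, ty, tz, spin, hand], ...]. A call has 1 to 20 rows; each row shifts and turns the commanded pose from where the row before left it, along the tool's axes as they then stand; what a row does not reach is not made up. A row lasts 1/8 s, in which the tool goes at most 62.5 mm and 10.7 degrees, less where a joint would pass 70% of its speed; a pose out of reach is approached as far as the arm can. A call with a number of a shift or a turn outside -1 to 1 is refused whole. A call with a gripper value outside its range is refused whole. The fingers move at their own pace and stop on an object; FORCE is the grip in N (left out, the last holds). Time passes only in rows, so rows that do not move let the fingers close. It gives the time, the measured TCP pose, the force, the opening and the grip force at its end, in the units of the state.
- bot.read_state(): the state, without advancing time (a new reading comes with each control period).
- bot.read_camera(name): name is "scene" or "top" or "wrist"; returns a dict with "pixels" (420x560x3 uint8, red, green, blue), "vfov" (degrees; the focal length in pixels is half the picture's height over the tangent of half this angle, whatever the lens; pixels are square), "cx", "cy" (the principal point, pixels), "world_to_cam" (4x4, takes a point from world to camera coordinates). Camera axes: x right, y down, z forward; pixel columns grow to the right and rows downward; lengths in m; the calibration is good to about 2 mm. A picture is of the moment at which its call begins. There is no depth.
- bot.finish_job(): hands the job in; it is judged then, once.
Trained networks look in a picture, given as the dict that the camera call returned (one of the last four; its "shot" number tells which), for a name from the list of things; names that differ only in an ending like _2 or _b are one class to them, and where a whole thing is asked for, a point or a joint stands for the part that bears it (a point fixed in the world has none). Each returns a list of dicts, best first, with "score" (0 to 1); they miss things now and then, are a little off and sometimes report something else, mostly with a low value. They report only what shows in the picture. A call takes as long as a camera call. They do not tell look-alikes from the thing itself.
- bot.look_for(target, picture): "bbox" ([left, top, right, bottom] in pixels, round what is visible of it).
- bot.regions_of(target, picture): "mask" (420x560 bool, what is visible of it) and "bbox" ([left, top, right, bottom] in pixels, round what is visible of it).
The state is a dict: "time": time; "q": joint angles; "joint_vel": joint speeds; "joint_torque": joint torques, N m; "tool_pos": TCP position; "tcp_rot": TCP orientation; "wrist_force": force on the tool from outside, world axes, zero at the start; "torque": the same for the moment, N m; "width": opening from 0.0 (shut) to 1.0 (fully open); "grip_force": force on a finger pad.
Only numpy, scipy, OpenCV 4.12 (cv2) and the standard library are available. Lean on these libraries where they do the work, as an engineer would, in place of code of your own. Each camera call takes 0.05 s, during which the arm holds its last target. There are 200 camera calls.

### The job

Tidy up the microscope objectives: stand the red-, the yellow- and the blue-ringed objective upright in the storage tray, each in the pot of its own colour, without ever tipping one over. Push the white protective cap fully home over the tapered nose of the blue-ringed one, its rim down on the blue shoulder, so that friction alone holds it, and let go of everything. The green-ringed objective and the plain black eyepiece belong to another microscope: leave them standing where they are.

Things in the scene. Friction and masses are not known exactly. Their poses are not given: they have to be found in the camera images.
- objective_red: Loose objective with a red ring, upright on its thread. Origin: centre of its underside; z up; round. Thread 25 mm wide, 0 to 5 mm up; barrel 32 mm wide from 5 mm up; the red ring is the barrel's top 6 mm, bevelled from 27 mm up to 25 mm wide at 30 mm up; blunt nose 24 to 22 mm wide up to the total height, 34 mm. About 90 g. Goes into the red pot.
- objective_yellow: Loose objective with a yellow ring, upright on its thread. Origin: centre of its underside; z up; round. Thread 25 mm wide, 0 to 5 mm up; barrel 32 mm wide from 5 mm up; the yellow ring is the barrel's top 6 mm, bevelled from 33 mm up to 25 mm wide at 36 mm up; nose 21 to 13 mm wide up to the total height, 47 mm. About 110 g. Goes into the yellow pot.
- objective_blue: Loose objective with a blue ring, upright on its thread. Origin: centre of its underside; z up; round. Thread 25 mm wide, 0 to 5 mm up; barrel 32 mm wide from 5 mm up; ring bevelled at 36 to 39 mm up. Above this shoulder the tapered nose, 20 mm wide at 39 and 18.6 mm at 55 mm up, then a cone to 9 mm at the total height, 59 mm. About 140 g. Goes into the blue pot and takes the cap.
- cap: Loose white cap, cylinder 28 mm wide, 36 mm high, 12 g, standing mouth down as it is put on. Origin: centre of the mouth rim; z up. Ribbed bore 19.6 mm wide at the mouth, 24 mm deep, tapered like the blue objective's nose. Set on loosely its rim stays 3 to 5 mm above the shoulder; pushed with 15 N it wedges home, rim within about 1 mm of the shoulder, and stays.
- pot_red: Fixed red plastic pot for the red-ringed objective; three stand in a row on the tray, 80 mm between centres, in any order. Origin: centre of its underside, 4 mm above the bench. Open on top, outside 52 mm wide at the foot, 56 mm at the rim, wall 4 mm; inner floor 4 mm, rim 14 mm above the origin.
- pot_yellow: Fixed yellow plastic pot for the yellow-ringed objective; three stand in a row on the tray, 80 mm between centres, in any order. Origin: centre of its underside, 4 mm above the bench. Open on top, outside 52 mm wide at the foot, 56 mm at the rim, wall 4 mm; inner floor 4 mm, rim 14 mm above the origin.
- pot_blue: Fixed blue plastic pot for the blue-ringed objective; three stand in a row on the tray, 80 mm between centres, in any order. Origin: centre of its underside, 4 mm above the bench. Open on top, outside 52 mm wide at the foot, 56 mm at the rim, wall 4 mm; inner floor 4 mm, rim 14 mm above the origin.
- tray: Fixed aluminium storage tray that carries the three pots in one row along its y axis. Origin: centre of its underside, on the bench. 92 mm (x) by 262 mm (y), floor 4 mm thick, rim 14 mm high; a low wire carrying handle at each y end reaches 21 mm further out and 23 mm up.
- objective_green: Look-alike that stays: loose objective with a green ring, standing upright, 32 mm diameter, 49 mm high, about 120 g. Origin: centre of its underside, z up. There is no pot for it; leave it where it stands.
- eyepiece: Look-alike that stays: loose eyepiece, a black head 32 mm in diameter on a bright 23 mm tube (the lower 22 mm), 46 mm high, 70 g, without a colour ring. Origin: centre of its underside, z up. Leave it where it stands.
Mind the look-alikes: they are no part of the job. Leave any orange look-alike of the objective_red alone.

How it is judged:
At the end, for the whole second after the job is handed in: Red, yellow and blue objectives stand upright (7 degrees) on the floor of their own colour's pot, within 11 mm of centre; cap wedged on the blue one's nose, its rim under 2.5 mm above the shoulder; all released, at rest; green objective and eyepiece upright within 30 mm of their start (horizontal distance between objective_red and pot_red below 0.011 m and z of objective_red in the frame of pot_red between 0 and 0.007 m and angle between each of objective_red, objective_yellow, objective_blue's own z axis and vertical below 0.12 rad and linear speed of each of objective_red, objective_yellow, objective_blue, cap below 0.02 m/s and horizontal distance between objective_yellow and pot_yellow below 0.011 m and z of objective_yellow in the frame of pot_yellow between 0 and 0.007 m and horizontal distance between objective_blue and pot_blue below 0.011 m and z of objective_blue in the frame of pot_blue between 0 and 0.007 m and z of cap in the frame of objective_blue between 0.036 and 0.0415 m and horizontal distance between cap and objective_blue below 0.006 m and angle between cap's own z axis and vertical below 0.15 rad and distance of each of objective_green, eyepiece from where it was at the start of the episode below 0.03 m and angle between each of objective_green, eyepiece's own z axis and vertical below 0.2 rad); the robot touches nothing.
It fails at once if the green-ringed objective or the eyepiece is moved more than 30 mm from where it stood, or tipped over (distance of any of objective_green, eyepiece from where it was at the start of the episode above 0.03 m or angle between any of objective_green, eyepiece's own z axis and vertical above 0.6 rad).
It fails at once if an objective of the set is tipped over (leans more than 35 degrees) (angle between any of objective_red, objective_yellow, objective_blue's own z axis and vertical above 0.61 rad).
It also fails if it takes over 112 s, if anything falls off the work surface, if the arm or the gripper's body presses on something with over 40 N, if the wrist force passes 120 N, or if a joint passes its speed limit or range.

## Working session

There is one attempt and no reset: what is moved stays moved. The work goes in short steps, Python scripts to look and compute and a shell command to move; the robot and the scene stay as the last step left them, time stands still between calls to the robot, and variables do not carry over. Pictures are saved under pics/ and viewed, at most 14 in all, crops included, and the job is handed in when it is done.

```bash
mkdir -p pics; ls
python3 - <<'E'
from workcell import bot
import cv2,numpy as np
print(bot.read_state())
for n in ["scene","top"]:
    p=bot.read_camera(n); cv2.imwrite(f"pics/{n}0.png",p["pixels"][:,:,::-1])
    print(n,p["vfov"],p["cx"],p["cy"],np.round(p["world_to_cam"],3).tolist(),[k for k in p])
    for t in ["objective_red","objective_yellow","objective_blue","objective_green","eyepiece","cap","pot_red","pot_yellow","pot_blue","tray"]:
        print(t,[(np.round(r["bbox"]).tolist(),round(r["score"],2)) for r in bot.look_for(t,p)][:5])
E
```

```text
pics
{'time': 0.0, 'q': array([-1.22791167e+00,  2.64765579e-01,  1.60539816e+00,  7.56824378e-06,
        1.27371385e+00, -3.69019127e-02]), 'joint_vel': array([ 0.00014004, -0.00115822,  0.00025593,  0.00070359,  0.00011833,
       -0.00141141]), 'joint_torque': array([ 5.35848030e-04, -5.15114129e+01, -3.67311859e+01,  2.87192133e-04,
        1.30734299e-02, -5.53682668e-06]), 'tool_pos': array([ 0.24998517, -0.626197  ,  0.22994062]), 'tcp_rot': array([-3.08290247e+00, -5.92558595e-01,  5.35355913e-04]), 'wrist_force': array([-0.47620247, -0.47755285,  1.53957612]), 'torque': array([ 0.0015892 ,  0.01820819, -0.00919203]), 'grip_force': 0.0, 'width': 0.9995631986852113}
scene 53.81087275674431 276.68486640070387 211.78888049513782 [[-0.642, 0.766, -0.022, 0.33], [0.437, 0.343, -0.832, -0.183], [-0.63, -0.544, -0.555, 1.196], [0.0, 0.0, 0.0, 1.0]] ['pixels', 'vfov', 'cx', 'cy', 'world_to_cam', 'shot']
objective_red [([435.0, 265.0, 457.0, 288.0], 0.69), ([457.0, 246.0, 480.0, 271.0], 0.57)]
objective_yellow [([361.0, 235.0, 383.0, 264.0], 0.59)]
objective_blue [([391.0, 294.0, 411
[... 496 characters left out ...]
987, 0.869], [0.0, 0.0, 0.0, 1.0]] ['pixels', 'vfov', 'cx', 'cy', 'world_to_cam', 'shot']
objective_red [([138.0, 218.0, 155.0, 235.0], 0.74), ([127.0, 260.0, 145.0, 271.0], 0.51)]
objective_yellow [([203.0, 217.0, 220.0, 235.0], 0.81)]
objective_blue [([151.0, 155.0, 168.0, 174.0], 0.54)]
objective_green [([256.0, 217.0, 276.0, 235.0], 0.66)]
eyepiece [([268.0, 144.0, 280.0, 162.0], 0.68)]
cap [([205.0, 143.0, 217.0, 162.0], 0.72)]
pot_red [([383.0, 163.0, 410.0, 191.0], 0.71)]
pot_yellow [([349.0, 154.0, 372.0, 181.0], 0.59)]
pot_blue [([420.0, 177.0, 444.0, 203.0], 0.78)]
tray [([324.0, 142.0, 472.0, 223.0], 0.64), ([150.0, 154.0, 167.0, 172.0], 0.53), ([345.0, 156.0, 374.0, 182.0], 0.4)]
```

View pictures.

View pics/scene0.png

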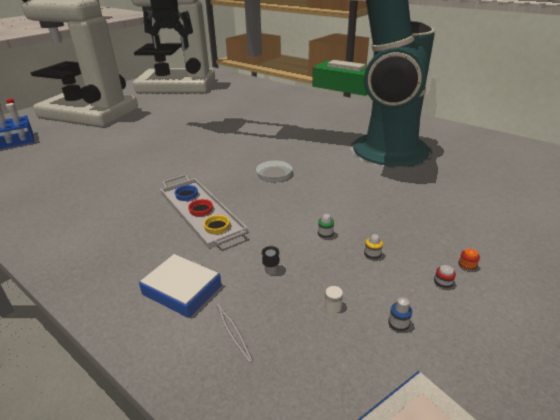

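View pics/top0.png

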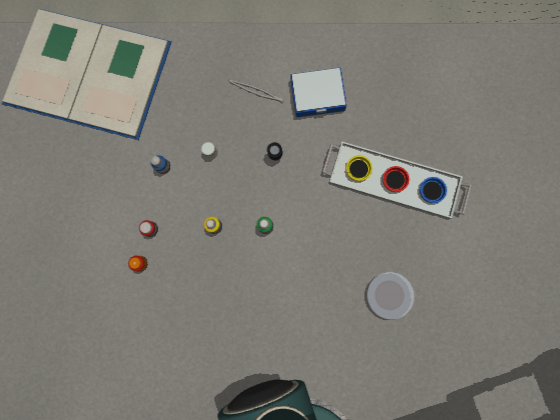

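Candidates for red: the red-ringed objective at scene (446,275) / top (148,228), and the plain orange one at scene (470,259) / top (137,263), which is the decoy. Pots in the top view: yellow (360,168), red (396,179), blue (432,190). Blue is at (160,163), yellow (212,225), green (265,225), eyepiece (275,150) and cap (208,149). Next I measure and crop.

```bash
cat > h.py <<'E'
from workcell import bot
import cv2,numpy as np
from scipy.optimize import least_squares
from scipy.spatial.transform import Rotation as R
# profiles (z,diam), z from underside
PR={"objective_red":[(0,25),(5,32),(27,32),(30,25),(34,22)],"objective_yellow":[(0,25),(5,32),(33,32),(36,25),(47,13)],
"objective_blue":[(0,25),(5,32),(36,32),(39,20),(55,18.6),(59,9)],"cap":[(0,28),(36,28)],
"objective_green":[(0,25),(5,32),(35,32),(49,13)],"eyepiece":[(0,23),(22,23),(22,32),(46,32)],
"pot_red":[(0,52),(14,56)]}
for c in("yellow","blue"):PR["pot_"+c]=PR["pot_red"]
A=np.linspace(0,2*np.pi,48,endpoint=False)
def proj(p,W):
    f=210/np.tan(np.radians(p["vfov"])/2); c=W@p["world_to_cam"][:3,:3].T+p["world_to_cam"][:3,3]
    return np.c_[p["cx"]+f*c[:,0]/c[:,2],p["cy"]+f*c[:,1]/c[:,2]]
def sil(n,xy,z0,p):
    W=np.concatenate([np.c_[xy[0]+d/2000*np.cos(A),xy[1]+d/2000*np.sin(A),np.full(48,z0+z/1000)] for z,d in PR[n]])
    q=proj(p,W); return np.r_[q.min(0),q.max(0)]
def fit(n,obs,z0,x0=(.6,0)):
    "obs: list of (picture,bbox)"
    r=least_squares(lambda x:np.concatenate([sil(n,x,z0,p)-b for p,b in obs]),x0,loss="soft_l1")
    return r.x,r.fun
def rel(xy,z=None):
    "shift needed in tool axes, row units"
    s=bot.read_state(); d=np.r_[xy,s["tool_pos"][2] if z is None else z]-s["tool_pos"]
    return R.from_rotvec(s["tcp_rot"]).inv().apply(d)/.05
E
python3 - <<'E'
from h import *
P=[bot.read_camera(n) for n in("top","scene")]
res={}
for n in PR:
    z0=.004 if n[:3]=="pot" else 0
    obs=[]
    for p in P:
        r=bot.regions_of(n,p)
        if r: m=r[0]["mask"]; x,y,w,h=cv2.boundingRect(m.astype(np.uint8)); obs.append((p,np.array([x,y,x+w,y+h])))
    o=[fit(n,[k],z0)[0] for k in obs]; b,res_=fit(n,obs,z0)
    print(n,np.round(b,4),[np.round(v,4).tolist() for v in o],np.round(res_,1), len(obs))
s=P[1]["pixels"][225:345,310:490]; t=P[0]["pixels"][135:285,110:290]
s=cv2.resize(s,None,fx=4,fy=4); cv2.imwrite("pics/crop.png",s[:,:,::-1])
st=bot.read_state(); print(R.from_rotvec(st["tcp_rot"]).as_matrix().round(3).tolist())
E
```

```text
objective_red [0.448  0.3308] [[0.4472, 0.3308], [0.4489, 0.331]] [-0.9 -1.1  1.   0.3  0.2 -0.6  0.1  0. ] 2
objective_yellow [0.4567 0.1951] [[0.4563, 0.1952], [0.4574, 0.1951]] [ 0.   0.3  0.1 -0.8  0.3 -0.5 -0.   0.1] 2
objective_blue [0.5846 0.3123] [[0.5834, 0.314], [0.5857, 0.3114]] [ 1.  -0.2  0.6 -0.9  0.3 -0.3  1.3  0. ] 2
cap [0.6166 0.2102] [[0.6149, 0.2103], [0.6182, 0.2105]] [ 0.3 -0.5 -0.1 -1.   0.8 -1.1  0.  -0.2] 2
objective_green [0.4899 0.0478] [[0.606, -0.3106], [0.4608, 0.0882]] [ -46.7   59.2 -178.6   -0.3  -23.2   -0.6  -25.4   -0.6] 2
eyepiece [0.6127 0.0711] [[0.6115, 0.0715], [0.614, 0.0709]] [ 0.2 -0.4  0.2 -0.7  0.1 -0.3  1.  -0.4] 2
pot_red [ 0.5606 -0.1833] [[0.5597, -0.1827], [0.5616, -0.1845]] [ 0.2 -0.7  0.4 -0.1  0.2 -0.7  1.2  0.5] 2
pot_yellow [ 0.5835 -0.1065] [[0.5825, -0.1067], [0.5857, -0.1047]] [-0.5 -0.7  0.3 -0.2  0.4 -0.8 -0.  -0.7] 2
pot_blue [ 0.5374 -0.2602] [[0.5372, -0.2602], [0.5378, -0.2601]] [ 0.  -0.4 -0.   0.2  0.7  0.1 -0.5 -0.2] 2
[[0.929, 0.371, -0.0], [0.371, -0.929, -0.0], [-0.0, -0.0, -1.0]]
```

View pics/crop.png

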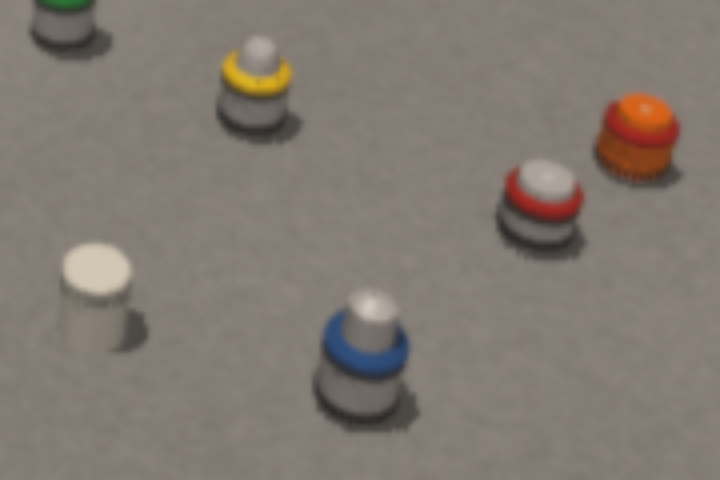

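The crop shows the silver-bodied red-ringed objective at crop (541,200), which is the one I want. The orange-bodied decoy is at (638,130). Fits from the two cameras agree to about 2 mm, and the pot spacing comes out at 80 mm. I move toward the red one.

```bash
python3 -m creep '[[0.88,-0.53,0.1,0,1],[0.88,-0.53,0.1,0,1],[0.88,-0.53,0.1,0,1],[0.88,-0.53,0.1,0,1],[0.88,-0.53,0.1,0,1],[0.88,-0.53,0.1,0,1],[0.88,-0.53,0.1,0,1],[0.88,-0.53,0.1,0,1],[0.31,-1,0.1,0,1],[0.31,-1,0.1,0,1],[0.31,-1,0.1,0,1],[0.31,-1,0.1,0,1],[0.31,-1,0.1,0,1],[0.31,-1,0.1,0,1],[0.31,-1,0.1,0,1],[0.31,-1,0.1,0,1],[0.31,-1,0.1,0,1],[0.31,-1,0.1,0,1],[0.31,-1,0.1,0,1],[0.31,-1,0.1,0,1]]' 40
python3 -c "
from h import *
print(rel([.448,.3308],.13), bot.read_state()['q'])"
```

```text
time: 4.6
tool_pos: [0.4487, 0.3286, 0.1315]
tcp_rot: [-3.085, -0.593, -0.001]
wrist_force: [0.5, 0.0, 0.4]
width: 1.002
grip_force: 0.0
[ 0.00345512 -0.0466235   0.02936783] [ 5.87363942e-01  1.24416260e-01  1.96256470e+00 -1.77539971e-04
  1.05371731e+00  1.77821461e+00]
```

Very close; check with the wrist camera.

Run:
```python
from h import *
p=bot.read_camera("wrist"); cv2.imwrite("pics/w1.png",p["pixels"][:,:,::-1])
for k in bot.regions_of("objective_red",p)[:2]:
    x,y,w,h=cv2.boundingRect(k["mask"].astype(np.uint8)); b=np.array([x,y,x+w,y+h])
    v,r=fit("objective_red",[(p,b)],0,(.448,.33)); print(b,k["score"],v,r)
print(proj(p,np.array([np.r_[bot.read_state()["tool_pos"][:2],0.02]])))
```

```text
[258 187 303 236] 0.68 [0.4471619  0.32954621] [ 0.18437142  0.09100479 -0.18426618 -0.09622073]
[204 262 248 312] 0.6 [0.37402672 0.34620686] [-0.36471322  0.24163855  0.39832382 -0.22625044]
[[279.16387507 210.067142  ]]
```

View pics/w1.png

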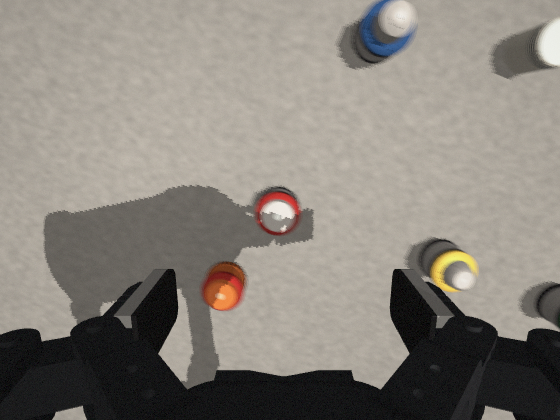

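Wrist view: red is at (278,213), under the tool centre (279,210). The orange decoy at (224,287) is clear of both finger lanes. I descend and grip.

```bash
python3 -m creep '[[0,-0.03,0.5,0,1],[0,0,0.5,0,1],[0,0,0.5,0,1],[0,0,0.5,0,1],[0,0,0.3,0,1],[0,0,0.13,0,1],[0,0,0,0,1],[0,0,0,0,0],[0,0,0,0,0],[0,0,0,0,0],[0,0,0,0,0],[0,0,0,0,0],[0,0,0,0,0],[0,0,0,0,0],[0,0,0,0,0]]' 40
```

```text
time: 6.58
tool_pos: [0.4489, 0.3286, 0.0107]
tcp_rot: [-3.084, -0.593, -0.002]
wrist_force: [-1.0, -0.6, 6.5]
width: 0.356
grip_force: 40.0
```

The width is a bit small and there is an upward force, so the pads may be on the bevel. I regrip 5 mm lower.

```bash
python3 -m creep '[[0,0,0,0,0.7],[0,0,0,0,0.7],[0,0,0,0,0.7],[0,0,0.1,0,0.7],[0,0,0,0,0.7],[0,0,0,0,0],[0,0,0,0,0],[0,0,0,0,0],[0,0,0,0,0],[0,0,0,0,0],[0,0,0,0,0]]' 40
python3 - <<'E'
from h import *
p=bot.read_camera("wrist"); cv2.imwrite("pics/w2.png",cv2.resize(p["pixels"][150:400,130:430],None,fx=2,fy=2)[:,:,::-1])
E
```

```text
time: 7.95
tool_pos: [0.4485, 0.3282, 0.0049]
tcp_rot: [-3.085, -0.593, -0.001]
wrist_force: [0.1, 0.6, 1.2]
width: 0.354
grip_force: 39.8
```

View pics/w2.png

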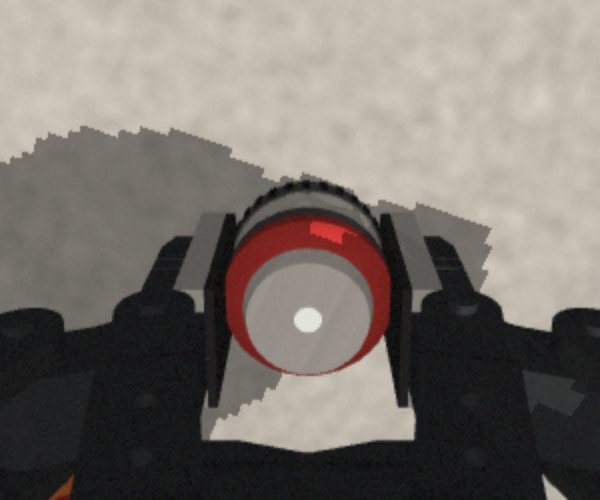

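The red objective sits upright between the pads at crop (308,300), gripped on the barrel. The width is the same as before, so the first height was on the barrel too. I regrip at +10 mm so the fingers clear the pot rim, then lift and carry.

```bash
python3 -m creep '[[0,0,0,0,0.5],[0,0,0,0,0.5],[0,0,-0.1,0,0.5],[0,0,0,0,0.5],[0,0,0,0,0],[0,0,0,0,0],[0,0,0,0,0],[0,0,0,0,0],[0,0,-0.1,0,0],[0,0,-0.3,0,0],[0,0,-0.5,0,0],[0,0,-0.5,0,0],[0,0,-0.5,0,0],[0,0,-0.3,0,0],[0,0,0,0,0]]' 50
python3 -m creep '[[-0.07,0.43,0,0,0],[-0.14,0.86,0,0,0],[-0.14,0.86,0,0,0],[-0.14,0.86,0,0,0],[-0.14,0.86,0,0,0],[-0.14,0.86,0,0,0],[-0.14,0.86,0,0,0],[-0.14,0.86,0,0,0],[-0.14,0.86,0,0,0],[-0.14,0.86,0,0,0],[-0.14,0.86,0,0,0],[-0.14,0.86,0,0,0],[-0.07,0.43,0,0,0],[0,0,0,0,0],[0,0,0,0,0]]'
python3 - <<'E'
from h import *
print(rel([.5606,-.1833],.02))
p=bot.read_camera("wrist"); cv2.imwrite("pics/w3.png",p["pixels"][:,:,::-1])
for n in("pot_red","pot_yellow","pot_blue"):
  for k in bot.look_for(n,p)[:1]:
    v,r=fit(n,[(p,np.array(k["bbox"]))],.004,(.56,-.18)); print(n,k["bbox"],k["score"],v,r.round(1))
E
```

```text
time: 9.88
tool_pos: [0.4493, 0.3287, 0.1215]
tcp_rot: [-3.084, -0.593, -0.005]
wrist_force: [-0.1, -0.3, -1.0]
width: 0.349
grip_force: 49.5
time: 11.75
tool_pos: [0.5606, -0.1814, 0.119]
tcp_rot: [-3.084, -0.593, 0.002]
wrist_force: [-0.6, -0.1, -1.7]
width: 0.354
grip_force: 49.7
[-0.01179894  0.03870843  1.97924374]
pot_red [250.3, 178.9, 327.9, 244.7] 0.97 [ 0.56071108 -0.18613959] [-0.8 -2.1  0.8  8.8]
pot_yellow [152.8, 104.3, 237.9, 188.5] 0.57 [ 0.58169168 -0.10963943] [ 0.9 -0.2 -0.9  0.2]
pot_blue [339.6, 244.1, 411.6, 313.3] 0.76 [ 0.53774542 -0.26472064] [-1.9 -1.4  1.5  2.3]
```

View pics/w3.png

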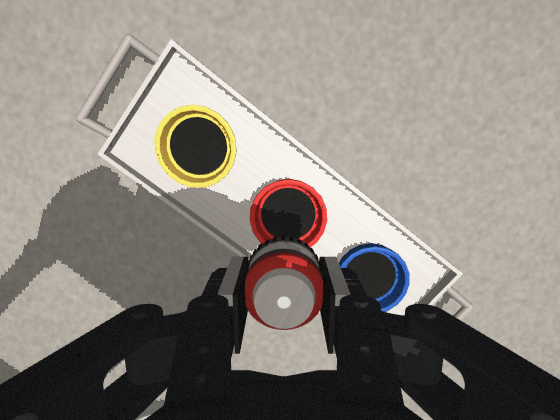

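The red objective is upright in the grip. The red pot is under the tool and the pots agree within 3 mm. I lower it.

```bash
python3 -m creep '[[0,0.06,0.3,0,0],[0,0,0.5,0,0],[0,0,0.5,0,0],[0,0,0.3,0,0],[0,0,0.2,0,0],[0,0,0.1,0,0],[0,0,0.04,0,0],[0,0,0.04,0,0],[0,0,0,0,0]]'
```

```text
time: 13.08
tool_pos: [0.5631, -0.1852, 0.0212]
tcp_rot: [3.085, 0.593, 0.001]
wrist_force: [-0.0, 0.2, -0.9]
width: 0.352
grip_force: 49.7
```

```bash
python3 -m creep '[[-0.04,0,0.03,0,0],[0,0,0.03,0,0],[0,0,0,0,0]]'; python3 -m creep '[[0,0,0,0,0.5],[0,0,0,0,0.6],[0,0,0,0,0.6],[0,0,0,0,0.6],[0,0,-0.1,0,0.6],[0,0,-0.5,0,0.6],[0,0,-0.8,0,0.8],[0,0,-0.8,0,1],[0,0,0,0,1]]'
python3 - <<'E'
from h import *
for c in("top","scene"):
  p=bot.read_camera(c)
  for n,z in(("objective_red",.008),("objective_yellow",0)):
    for k in bot.look_for(n,p): print(c,n,fit(n,[(p,np.array(k["bbox"]))],z)[0].round(4),k["score"])
print(rel([.4567,.1951],.12))
E
```

```text
time: 13.45
tool_pos: [0.5608, -0.186, 0.0184]
tcp_rot: [3.085, 0.593, -0.0]
wrist_force: [-2.0, 0.4, 5.0]
width: 0.356
grip_force: 50.1
time: 14.58
tool_pos: [0.5642, -0.1871, 0.1328]
tcp_rot: [3.08, 0.592, 0.012]
wrist_force: [0.9, 0.4, 0.3]
width: 0.999
grip_force: 0.0
top objective_red [0.3684 0.3467] 0.78
top objective_red [ 0.566  -0.1743] 0.57
top objective_red [0.4553 0.1902] 0.34
top objective_yellow [0.4512 0.1962] 0.61
scene objective_red [0.3808 0.3493] 0.67
scene objective_red [ 0.561  -0.1793] 0.57
scene objective_yellow [0.4654 0.1952] 0.8
[ 0.90989602 -7.82920807  0.13430272]
```

```bash
python3 -m creep '[[0.05,-0.43,0,0,1],[0.11,-0.93,0,0,1],[0.11,-0.93,0,0,1],[0.11,-0.93,0,0,1],[0.11,-0.93,0,0,1],[0.11,-0.93,0,0,1],[0.11,-0.93,0,0,1],[0.11,-0.93,0,0,1],[0.08,-0.86,0,0,1],[0,0,0,0,1]]' 50
python3 - <<'E'
from h import *
p=bot.read_camera("wrist")
for k in bot.look_for("objective_yellow",p)[:2]: print(k["bbox"],k["score"],fit("objective_yellow",[(p,np.array(k["bbox"]))],0,(.4567,.195)))
print(rel([.4567,.1951],.0105))
for c in("top","scene"):
  p=bot.read_camera(c)
  for k in bot.look_for("objective_red",p): print(c,fit("objective_red",[(p,np.array(k["bbox"]))],.008)[0].round(4),k["score"])
E
```

```text
time: 16.12
tool_pos: [0.4559, 0.1957, 0.1271]
tcp_rot: [-3.083, -0.6, 0.003]
wrist_force: [0.6, 0.0, -0.9]
width: 1.001
grip_force: 0.0
[261.9, 186.4, 307.6, 238.1] 0.92 (array([0.4566508 , 0.19443871]), array([-0.41637102, -0.34820696,  0.41599649,  0.35225884]))
[ 0.01047762 -0.03389774  2.33399709]
top [0.3694 0.3486] 0.72
top [ 0.5641 -0.181 ] 0.59
top [ 0.5971 -0.3146] 0.5
scene [0.3845 0.3493] 0.82
scene [ 0.5661 -0.1838] 0.53
```

```bash
python3 -m creep '[[0,0,0.5,0,1],[0,0,0.5,0,1],[0,0,0.5,0,1],[0,0,0.5,0,1],[0,0,0.2,0,0.9],[0,0,0.14,0,0.7],[0,0,0,0,0],[0,0,0,0,0],[0,0,0,0,0],[0,0,0,0,0],[0,0,0,0,0],[0,0,0,0,0],[0,0,0,0,0]]' 50
python3 -m creep '[[0,0,-0.1,0,0],[0,0,-0.3,0,0],[0,0,-0.5,0,0],[0,0,-0.5,0,0],[0,0,-0.5,0,0],[0,0,-0.3,0,0],[0,0,0,0,0],[0.01,0.4,0,0,0],[0.01,0.8,0,0,0],[0.01,0.8,0,0,0],[0.02,0.8,0,0,0],[0.02,0.8,0,0,0],[0.02,0.8,0,0,0],[0.01,0.8,0,0,0],[0.01,0.8,0,0,0],[0.01,0.5,0,0,0],[0,0,0,0,0],[0,0,0,0,0]]'
python3 - <<'E'
from h import *
p=bot.read_camera("wrist"); cv2.imwrite("pics/w4.png",p["pixels"][:,:,::-1])
print(rel([.583,-.1075],.0185))
E
```

```text
time: 18.05
tool_pos: [0.459, 0.1934, 0.0118]
tcp_rot: [-3.085, -0.593, -0.003]
wrist_force: [0.7, 0.1, 5.4]
width: 0.353
grip_force: 50.0
time: 20.3
tool_pos: [0.5833, -0.1057, 0.12]
tcp_rot: [-3.084, -0.593, 0.003]
wrist_force: [-0.7, 0.5, -1.7]
width: 0.356
grip_force: 49.7
[-0.01937216  0.03823583  2.03409612]
```

View pics/w4.png

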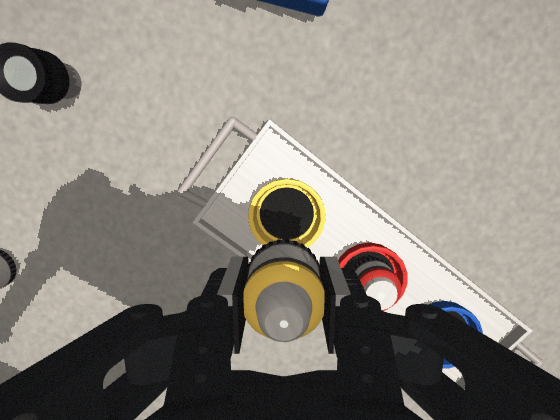

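Yellow hangs upright above its pot at (287,213). Red stands in its pot at (375,275). I lower yellow to contact and release.

```bash
python3 -m creep '[[-0.02,0.04,0.3,0,0],[0,0,0.5,0,0],[0,0,0.5,0,0],[0,0,0.3,0,0],[0,0,0.2,0,0],[0,0,0.1,0,0],[0,0,0.04,0,0],[0,0,0.04,0,0],[0,0,0,0,0],[-0.03,0,0,0,0]]'
```

```text
time: 21.6
tool_pos: [0.5829, -0.1094, 0.0222]
tcp_rot: [3.085, 0.593, 0.001]
wrist_force: [1.0, -0.0, -0.7]
width: 0.355
grip_force: 49.7
```

```bash
python3 -m creep '[[0,0,0.03,0,0],[0,0,0.03,0,0],[0,0,0,0,0]]'; python3 -m creep '[[0,0,0,0,0.5],[0,0,0,0,0.6],[0,0,0,0,0.6],[0,0,0,0,0.6],[0,0,-0.1,0,0.6],[0,0,-0.5,0,0.6],[0,0,-0.8,0,0.8],[0,0,-0.8,0,1],[0,0,0,0,1]]'; python3 -c "
from h import *
print(rel([.585,.3125],.13))"
```

```text
time: 21.98
tool_pos: [0.5827, -0.1094, 0.0198]
tcp_rot: [3.085, 0.593, -0.0]
wrist_force: [-1.7, 0.5, 5.7]
width: 0.351
grip_force: 50.4
time: 23.1
tool_pos: [0.586, -0.1101, 0.1338]
tcp_rot: [3.082, 0.592, 0.013]
wrist_force: [0.4, 0.3, -0.5]
width: 1.002
grip_force: 0.0
[ 3.11433646 -7.85746591  0.05865369]
```

```bash
python3 -m creep '[[0.2,-0.47,0,0,1],[0.36,-0.92,0,0,1],[0.36,-0.92,0,0,1],[0.36,-0.92,0,0,1],[0.36,-0.92,0,0,1],[0.36,-0.92,0,0,1],[0.36,-0.92,0,0,1],[0.36,-0.92,0,0,1],[0.36,-0.92,0,0,1],[0,0,0,0,1],[0,0,0,0,1]]' 60
python3 - <<'E'
from h import *
p=bot.read_camera("wrist")
for k in bot.look_for("objective_blue",p)[:2]: print(k["bbox"],k["score"],fit("objective_blue",[(p,np.array(k["bbox"]))],0,(.585,.3125)))
print(rel([.585,.3125],.012))
E
```

```text
time: 24.48
tool_pos: [0.5796, 0.3109, 0.1275]
tcp_rot: [3.084, 0.594, -0.003]
wrist_force: [-0.1, 0.1, 0.5]
width: 1.001
grip_force: 0.0
[261.4, 179.9, 306.3, 234.5] 0.55 (array([0.58391748, 0.31161081]), array([-1.1620466 ,  0.59129827,  1.16107458, -0.5168329 ]))
[ 0.11427653 -0.00991412  2.31943101]
```

```bash
python3 -m creep '[[0.09,0,0.3,0,1],[0,0,0.5,0,1],[0,0,0.5,0,1],[0,0,0.5,0,1],[0,0,0.3,0,0.9],[0,0,0.2,0,0.7],[0,0,0,0,0],[0,0,0,0,0],[0,0,0,0,0],[0,0,0,0,0],[0,0,0,0,0],[0,0,0,0,0],[0,0,0,0,0]]' 60
python3 -m creep '[[0,0,-0.1,0,0],[0,0,-0.3,0,0],[0,0,-0.5,0,0],[0,0,-0.5,0,0],[0,0,-0.5,0,0],[0,0,-0.3,0,0],[0,0,0,0,0],[-0.2,0.41,0,0,0],[-0.41,0.82,0,0,0],[-0.41,0.82,0,0,0],[-0.41,0.82,0,0,0],[-0.41,0.82,0,0,0],[-0.41,0.82,0,0,0]]'
python3 -m creep '[[-0.41,0.82,0,0,0],[-0.41,0.82,0,0,0],[-0.41,0.82,0,0,0],[-0.41,0.82,0,0,0],[-0.41,0.82,0,0,0],[-0.41,0.82,0,0,0],[-0.41,0.82,0,0,0],[-0.2,0.41,0,0,0],[0,0,0,0,0],[0,0,0,0,0]]'
python3 - <<'E'
from h import *
p=bot.read_camera("wrist"); cv2.imwrite("pics/w5.png",p["pixels"][:,:,::-1])
print(rel([.5376,-.262],.02))
E
```

```text
time: 26.2
tool_pos: [0.5851, 0.3134, 0.0146]
tcp_rot: [-3.085, -0.593, -0.002]
wrist_force: [-0.1, 0.1, 4.6]
width: 0.353
grip_force: 59.8
time: 27.82
tool_pos: [0.5617, 0.0593, 0.1221]
tcp_rot: [3.085, 0.592, -0.005]
wrist_force: [0.4, -0.1, -1.3]
width: 0.349
grip_force: 59.5
time: 29.08
tool_pos: [0.5344, -0.2796, 0.1229]
tcp_rot: [-3.083, -0.593, 0.002]
wrist_force: [0.3, -0.7, -1.6]
width: 0.349
grip_force: 59.6
[ 0.18314837 -0.29617815  2.06421446]
```

View pics/w5.png

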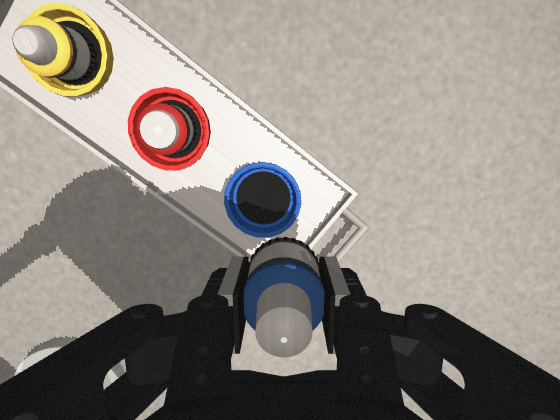

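Red and yellow stand in their pots at (170,128) and (60,50). Blue hangs upright about 18 mm off its pot at (262,200). I correct the offset and lower.

```bash
python3 -m creep '[[0.18,-0.3,0.1,0,0],[0,0,0.5,0,0],[0,0,0.5,0,0],[0,0,0.35,0,0],[0,0,0.2,0,0],[0,0,0.15,0,0],[0,0,0.05,0,0],[0,0,0,0,0],[0,0,0,0,0]]'
```

```text
time: 30.25
tool_pos: [0.5384, -0.2637, 0.032]
tcp_rot: [3.084, 0.593, 0.002]
wrist_force: [0.1, 0.3, -1.8]
width: 0.35
grip_force: 59.6
```

```bash
python3 -m creep '[[0,-0.02,0.06,0,0],[0,0,0.06,0,0],[0,0,0.05,0,0],[0,0,0.03,0,0],[0,0,0,0,0]]'
```

```text
time: 30.88
tool_pos: [0.5375, -0.2624, 0.0225]
tcp_rot: [-3.085, -0.593, 0.001]
wrist_force: [-4.7, 1.8, 7.2]
width: 0.352
grip_force: 60.6
```

```bash
python3 -m creep '[[0,0,0,0,0.5],[0,0,0,0,0.6],[0,0,0,0,0.6],[0,0,0,0,0.6],[0,0,-0.1,0,0.6],[0,0,-0.5,0,0.6],[0,0,-0.8,0,0.8],[0,0,-0.8,0,1],[0,0,-0.3,0,1],[0,0,0,0,1]]'
python3 -c "
from h import *
p=bot.read_camera('wrist')
for k in bot.look_for('objective_blue',p)[:1]: print(fit('objective_blue',[(p,np.array(k['bbox']))],.008,(.5375,-.262)))
print(rel([.6166,.2102],.13))"
```

```text
time: 32.12
tool_pos: [0.5383, -0.2628, 0.1474]
tcp_rot: [3.084, 0.593, 0.003]
wrist_force: [-0.9, 0.6, -0.2]
width: 0.997
grip_force: 0.0
(array([ 0.5362685 , -0.26389862]), array([ 1.47045778,  2.34277809, -1.47140356, -2.19703982]))
[ 4.98701858 -8.174369    0.29961611]
```

```bash
python3 -m creep '[[0.25,-0.41,0,0,1],[0.5,-0.82,0,0,1],[0.5,-0.82,0,0,1],[0.5,-0.82,0,0,1],[0.5,-0.82,0,0,1],[0.5,-0.82,0,0,1],[0.5,-0.82,0,0,1],[0.5,-0.82,0,0,1],[0.5,-0.82,0,0,1],[0.5,-0.82,0,0,1],[0.24,-0.4,0.2,0,1],[0,0,0,0,1],[0,0,0,0,1]]' 60
python3 - <<'E'
from h import *
p=bot.read_camera("wrist")
for k in bot.look_for("cap",p)[:2]: print(k["bbox"],k["score"],fit("cap",[(p,np.array(k["bbox"]))],0,(.6166,.21)))
print(rel([.6166,.2102],.01))
for c in("top","scene"):
  p=bot.read_camera(c)
  for n in ("objective_red","objective_yellow","objective_blue"):
    for k in bot.look_for(n,p)[:3]: print(c,n,fit(n,[(p,np.array(k["bbox"]))],.008)[0].round(4),k["score"])
E
```

```text
time: 33.85
tool_pos: [0.6165, 0.209, 0.1347]
tcp_rot: [3.084, 0.592, -0.005]
wrist_force: [0.4, -1.1, 0.5]
width: 1.001
grip_force: 0.0
[264.0, 187.7, 302.4, 236.4] 0.92 (array([0.61507245, 0.20789628]), array([-0.75535054,  0.24646468,  0.75490814, -0.20960137]))
[-8.00749539e-04 -3.08235478e-02  2.51804249e+00]
top objective_red [ 0.5657 -0.1838] 0.51
top objective_yellow [ 0.5799 -0.1081] 0.48
top objective_blue [ 0.5378 -0.2611] 0.71
top objective_blue [0.6103 0.0688] 0.59
scene objective_red [ 0.5585 -0.1874] 0.71
scene objective_red [0.3876 0.3521] 0.54
scene objective_yellow [ 0.5899 -0.1036] 0.69
scene objective_blue [ 0.5372 -0.2577] 0.62
scene objective_blue [0.6278 0.2153] 0.28
```

```bash
python3 -m creep '[[0,0,0.5,0,1],[0,0,0.5,0,1],[0,0,0.5,0,1],[0,0,0.5,0,1],[0,0,0.3,0,0.9],[0,0,0.15,0,0.7],[0,0,0,0,0],[0,0,0,0,0],[0,0,0,0,0],[0,0,0,0,0],[0,0,0,0,0],[0,0,0,0,0],[0,0,0,0,0]]' 70
python3 -m creep '[[0,0,-0.1,0,0],[0,0,-0.3,0,0],[0,0,-0.5,0,0],[0,0,-0.5,0,0],[0,0,-0.5,0,0],[0,0,-0.5,0,0],[0,0,-0.2,0,0],[-0.24,0.4,0,0,0],[-0.5,0.81,0,0,0],[-0.5,0.81,0,0,0],[-0.5,0.81,0,0,0],[-0.5,0.81,0,0,0],[-0.5,0.81,0,0,0],[-0.5,0.81,0,0,0],[-0.5,0.81,0,0,0],[-0.5,0.81,0,0,0],[-0.4,0.7,0,0,0],[0,0,0,0,0],[0,0,0,0,0]]'
python3 - <<'E'
from h import *
p=bot.read_camera("wrist"); cv2.imwrite("pics/w6.png",p["pixels"][:,:,::-1])
print(rel([.5372,-.262],.1))
E
```

```text
time: 35.98
tool_pos: [0.6185, 0.2107, 0.0151]
tcp_rot: [-3.085, -0.593, -0.003]
wrist_force: [-0.3, -0.5, 5.2]
width: 0.303
grip_force: 69.3
time: 38.35
tool_pos: [0.5411, -0.2276, 0.1425]
tcp_rot: [-3.084, -0.591, 0.003]
wrist_force: [0.6, 0.5, -0.4]
width: 0.3
grip_force: 68.8
[-0.33698297  0.61929069  0.85496538]
```

View pics/w6.png

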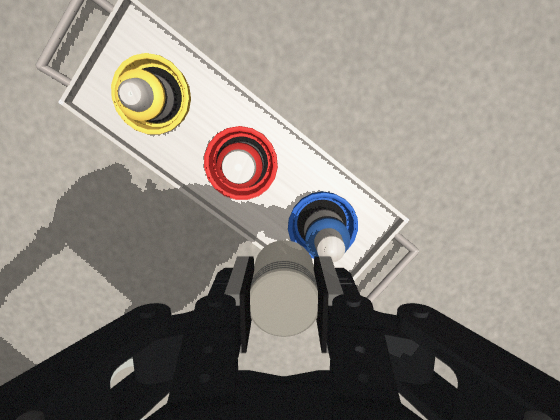

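The cap is held upright at (285,290), and all three objectives stand in their pots. I align over blue.

```bash
python3 -m creep '[[-0.16,0.31,0.2,0,0],[-0.15,0.31,0.3,0,0],[0,0,0.2,0,0],[0,0,0,0,0],[0,0,0,0,0]]'
python3 - <<'E'
from h import *
print(rel([.539,-.262],.085))
p=bot.read_camera("scene"); cv2.imwrite("pics/s7.png",cv2.resize(p["pixels"][110:250,110:290],None,fx=4,fy=4)[:,:,::-1])
E
```

```text
time: 39.02
tool_pos: [0.5397, -0.2619, 0.1086]
tcp_rot: [-3.085, -0.593, 0.0]
wrist_force: [0.2, -0.2, 0.2]
width: 0.301
grip_force: 68.9
[-0.01406103 -0.00236616  0.47296218]
```

View pics/s7.png

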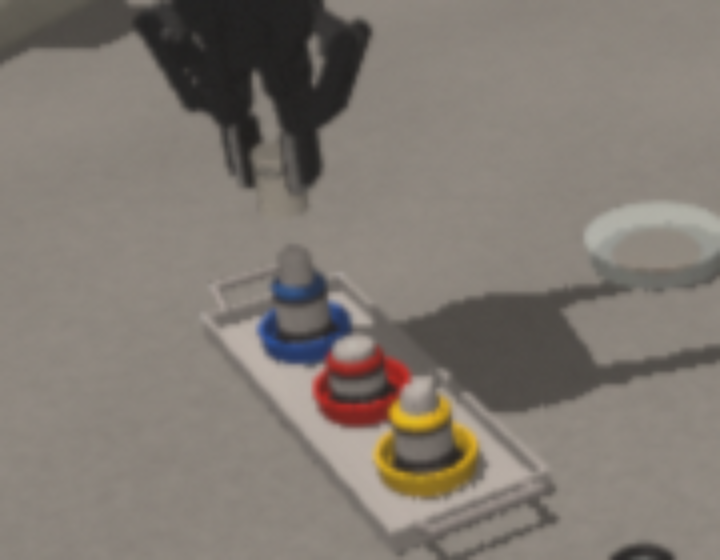

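Run:
```python
from h import *
for c in("scene","top"):
  p=bot.read_camera(c)
  print(c,proj(p,np.array([[.5375,-.262,.065],[.5375,-.262,.1],[.5385,-.262,.1],[.5375,-.261,.1]])).round(2).tolist())
  for n in ("cap","objective_blue"): print(n,[(k["bbox"],k["score"]) for k in bot.look_for(n,p)[:2]])
```

```text
scene [[183.25, 172.42], [180.99, 158.86], [180.65, 159.02], [181.27, 158.98]]
cap [([175.6, 143.7, 185.0, 164.6], 0.57)]
objective_blue [([179.9, 170.9, 193.0, 196.2], 0.56)]
top [[441.04, 185.01], [446.6, 181.18], [446.58, 180.66], [446.06, 181.17]]
cap []
objective_blue [([427.5, 185.0, 441.2, 199.0], 0.51), ([383.3, 165.8, 411.0, 189.3], 0.27)]
```

Seen from the scene camera, the cap is on the nose axis within about 2–3 mm, and the capture range is about 5 mm. I trim slightly and lower.

```bash
python3 -m creep '[[-0.02,-0.03,0.2,0,0],[0,0,0.2,0,0],[0,0,0.1,0,0],[0,0,0.1,0,0],[0,0,0.05,0,0],[0,0,0,0,0]]'
```

```text
time: 40.12
tool_pos: [0.5381, -0.2611, 0.0761]
tcp_rot: [-3.085, -0.593, 0.0]
wrist_force: [-0.1, -0.9, -0.1]
width: 0.301
grip_force: 68.9
```

```bash
python3 -m creep '[[0,0,0.06,0,0],[0,0,0.06,0,0],[0,0,0.04,0,0],[0,0,0,0,0]]' 90; python3 -m creep '[[0,0,0.03,0,0],[0,0,0.03,0,0],[0,0,0,0,0]]'
```

```text
time: 40.62
tool_pos: [0.538, -0.261, 0.068]
tcp_rot: [-3.085, -0.593, 0.001]
wrist_force: [-0.1, 0.9, -0.2]
width: 0.293
grip_force: 88.4
time: 41.0
tool_pos: [0.5385, -0.2613, 0.0655]
tcp_rot: [3.085, 0.593, 0.001]
wrist_force: [0.3, -2.0, 0.5]
width: 0.292
grip_force: 88.6
```

```bash
python3 -m creep '[[0,0,0.03,0,0],[0,0,0.02,0,0],[0,0,0,0,0]]'; python3 -m creep '[[0,0,0.02,0,0],[0,0,0,0,0]]'
```

```text
time: 41.38
tool_pos: [0.5389, -0.2618, 0.064]
tcp_rot: [3.084, 0.593, 0.002]
wrist_force: [-0.3, -1.0, 5.7]
width: 0.297
grip_force: 89.2
time: 41.62
tool_pos: [0.539, -0.2619, 0.0636]
tcp_rot: [3.083, 0.593, 0.002]
wrist_force: [-1.2, -1.0, 9.6]
width: 0.294
grip_force: 89.5
```

Contact with the taper; I push up to about 20–25 N.

```bash
python3 -m creep '[[0,0,0.03,0,0],[0,0,0.02,0,0],[0,0,0,0,0]]'; python3 -m creep '[[0,0,0.03,0,0],[0,0,0.02,0,0],[0,0,0,0,0]]'
```

```text
time: 42.0
tool_pos: [0.5395, -0.262, 0.0625]
tcp_rot: [3.083, 0.593, 0.004]
wrist_force: [-2.2, 0.3, 15.8]
width: 0.296
grip_force: 90.3
time: 42.38
tool_pos: [0.5399, -0.2622, 0.0621]
tcp_rot: [3.083, 0.593, 0.004]
wrist_force: [-7.0, 2.2, 27.6]
width: 0.293
grip_force: 91.6
```

```bash
python3 -m creep '[[0,0,0.02,0,0],[0,0,0.02,0,0],[0,0,0,0,0]]'
```

```text
time: 42.75
tool_pos: [0.5405, -0.2623, 0.062]
tcp_rot: [3.082, 0.593, 0.006]
wrist_force: [-9.4, 3.7, 36.5]
width: 0.296
grip_force: 92.8
```

The push stalls at TCP z 0.062 under 36 N, which is the expected home height. I relax, release and retreat.

```bash
python3 -m creep '[[0,0,-0.06,0,0],[0,0,-0.05,0,0],[0,0,0,0,0.5],[0,0,0,0,0.6],[0,0,0,0,0.7],[0,0,0,0,0.7],[0,0,-0.2,0,0.7],[0,0,-0.6,0,0.7],[0,0,-0.9,0,1],[0,0,-0.5,0,1],[-0.6,0.6,0,0,1],[-0.6,0.6,0,0,1],[-0.6,0.6,0,0,1],[-0.6,0.6,0,0,1],[0,0,0,0,1],[0,0,0,0,1]]'
python3 - <<'E'
from h import *
PR["bc"]=[(0,25),(5,32),(36,32),(39,28),(75,28)]
out=[]
for c in("scene","top"):
  p=bot.read_camera(c)
  for n in("objective_red","objective_yellow","objective_blue","cap","eyepiece","objective_green","pot_red","pot_yellow","pot_blue"):
    z={"cap":.047,"eyepiece":0,"objective_green":0}.get(n,.004 if n[:3]=="pot" else .008)
    for k in bot.look_for(n,p)[:2]:
      v,r=fit(n,[(p,np.array(k["bbox"]))],z,(.55,-.2)); print(c,n,v.round(4),r.round(1),round(k["score"],2))
  out.append(cv2.resize(p["pixels"][130:250,150:290] if c=="scene" else p["pixels"][130:250,320:460],None,fx=2.8,fy=4)[:480])
cv2.imwrite("pics/fin.png",np.hstack(out)[:,:,::-1])
E
```

```text
time: 44.75
tool_pos: [0.4713, -0.4169, 0.1707]
tcp_rot: [-3.085, -0.592, -0.001]
wrist_force: [0.6, 0.1, 0.1]
width: 0.998
grip_force: 0.0
scene objective_red [0.3828 0.3495] [ 2.5 -0.2 -2.1  0.3] 0.76
scene objective_red [ 0.5874 -0.1102] [ 1.6  1.6 -1.7 -1.1] 0.72
scene objective_yellow [ 0.5894 -0.1045] [ 1.4 -1.4 -1.5  1.3] 0.5
scene objective_blue [ 0.5523 -0.2384] [-0.3 -3.7  0.3  1.8] 0.71
scene cap [ 0.5402 -0.2604] [ 0.7  2.1 -0.8 -1.3] 0.65
scene eyepiece [ 0.5954 -0.0905] [ 3.9 -6.8 -6.2  3.6] 0.42
scene objective_green [0.4584 0.0868] [ 1.4 -1.4 -1.3  1.3] 0.77
scene pot_red [ 0.5645 -0.1789] [-0.3 -3.2  0.3  1.5] 0.73
scene pot_yellow [ 0.5835 -0.1007] [-1.  -2.4  1.   1.2] 0.59
scene pot_blue [ 0.5369 -0.2608] [ 1.3 -1.  -1.4  1. ] 0.44
top objective_red [0.3701 0.3482] [-1.7 -1.5  1.9  1.5] 0.79
top objective_red [ 0.5644 -0.1853] [ 0.3  0.6 -0.3 -0.6] 0.65
top objective_yellow [ 0.578  -0.1091] [ 0.6 -0.2 -0.5  0.2] 0.78
top objective_blue [ 0.534  -0.2558] [-2.4 -1.4  2.   1.4] 0.59
top cap [ 0.5321 -0.2601] [-1.1  1.1  1.  -1.2] 0.49
top eyepiece [0.6099 0.0666] [-1.2 -0.4  1.3  0.4] 0.6
top objective_green [0.4559 0.087 ] [ 0.9  1.  -1.  -1. ] 0.67
top pot_yellow [ 0.5802 -0.1068] [-1.3  0.6  1.3 -0.6] 0.68
top pot_blue [ 0.5411 -0.2612] [-1.   0.9  1.  -0.9] 0.69
```

View pics/fin.png

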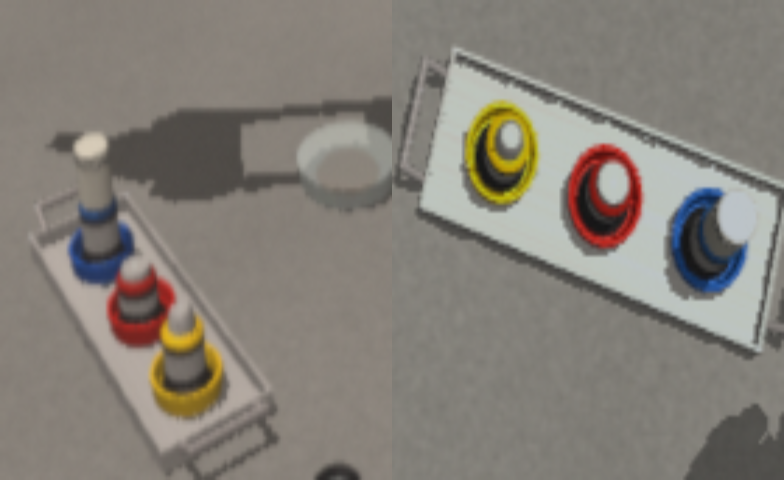

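The final picture shows all three objectives upright in their own pots, with the cap seated on blue at (95,190). Green and the eyepiece have not moved, and the gripper is clear. I hand in the job.

```bash
python3 -c "
from workcell import bot
print(bot.finish_job())"
```

```text
the job is handed in; nothing more can be done
None
```

The job is handed in, with no verdict returned: by the last camera check the red, yellow and blue objectives stand upright in their own pots, the cap is pushed home on blue with 36 N, the gripper is clear, and the green objective and eyepiece have not moved.

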